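# Fold away the hob guard

### The job

Cooking on the guarded burner is over: fold its three-panel guard flat. First fold the free end wing in against the middle panel while the middle panel still stands out, and only then swing the middle panel, with the wing still tucked against it, flat home to the fixed panel; let go and leave the pot, the dish and the lunchbox where they are.

Things in the scene. Friction and masses are not known exactly. Their poses are not given: they have to be found in the camera images.
- guard: Slim square induction burner, 270 x 270 x 30 mm, fixed, carrying a low aluminium guard (the other burner has none). Origin on the counter under vertical hinge A, which joins fixed and middle panel; z up. Fixed panel: 6 mm thick, top 110 mm above the counter, parallel to y from y -5 to 175 mm at x +30 mm. Burner covers x -220 to 50, y -50 to 220 mm.
- middle (a joint): Angle (rad) of the middle panel (170 mm long, 6 thick, top 110 mm above counter) about hinge A. 0 = folded: it points from A along the guard's +y, parallel to the fixed panel, at a stop. Positive = swung out, counter-clockwise from above; at pi/2 it points along the guard's -x. Range 0 to 2.0, starts 1.25 to 1.75. Friction 0.25 N m holds it where left.
- wing (a joint): Angle (rad) of the free end panel (155 mm long, 6 thick, same height) to the middle panel, about vertical hinge B. In the middle panel's frame (origin A, y along the panel, x = guard's x when folded) B is at x 15, y 170 mm. 0 = folded: points from B along that frame's -y, at a stop. Positive opens counter-clockwise from above; pi/2 = along +x. Range 0 to 2.0, starts 1.1 to 1.6. Friction 0.08 N m.
- middle_knob (a point): Centre of the top of the round upright pale wooden knob on the middle panel, 140 mm from hinge A along the panel. Knob: 18 mm diameter, rising 45 mm above the panel's top edge, from 110 to 155 mm above the counter; fingers gripping it stay above all panels. It turns with its panel; any grasp direction serves.
- wing_knob (a point): Centre of the top of the identical knob on the wing, 140 mm from hinge B along the wing (15 mm from its free end), also 110 to 155 mm above the counter.
- pot: Bystander: covered steel pot, 160 mm diameter, with two side handles and a blue silicone lid, 112 mm high, on the other burner. Origin at the centre of its underside.
- lunchbox: Bystander: orange lunchbox 114 x 164 x 57 mm on the counter to the robot's right. Origin at the centre of its underside.
- dish: Bystander: small white ceramic dish, 100 mm diameter, 28 mm high, on the counter to the robot's right. Origin at the centre of its underside.

How it is judged:
On the way:
1. the wing is folded in against the middle panel (within 10 degrees) while the middle panel still stands out (50 degrees or more) (value of joint wing below 0.175 rad and value of joint middle above 0.87 rad), for 0.2 s.
At the end, for the whole second after the job is handed in: Wing folded within 10 degrees of flat against the middle panel, middle panel within 10 degrees of flat home against the fixed panel, both at rest (value of joint each of wing, middle below 0.175 rad and velocity of joint wing between -0.05 and 0.05 rad/s and velocity of joint middle between -0.05 and 0.05 rad/s); the robot touches nothing.
It fails at once if the middle panel is swung in (under 45 degrees) with the wing sticking out by more than 20 degrees (value of joint middle below 0.78 rad and value of joint wing above 0.35 rad).
It fails at once if the pot, lunchbox or dish is moved by more than 25 mm (distance of any of pot, lunchbox, dish from where it was at the start of the episode above 0.025 m).
It also fails if it takes over 58 s, if anything falls off the work surface, if the arm or the gripper's body presses on something with over 40 N, if the wrist force passes 120 N, or if a joint passes its speed limit or range.

### The arm

A 6-joint arm with a two-finger parallel gripper is mounted at the origin on the work surface. World frame = base frame: x ahead of the robot, y to its left, z up, the work surface at z = 0. Lengths are in m, angles in rad, forces in N, time in s.
With the tool pointing down it reaches from about 0.225 to 0.875 m from the base axis. Payload 3.4 kg.
Tool frame: the origin (TCP) lies on the centre line of the jaws, within the pads' length; the fingertips stand 11 mm ahead of it and the grasp point (between the pads) lies 8 mm behind it; z points along the fingers, y is the line along which they close (so a half turn about z gives the same grasp; the last joint's range is limited). The gripper opens to 85 mm and grips with 20 to 120 N. Pads are 22 mm wide; open, the fingers measure 114 mm over their backs; the gripper's body (76 mm by 85 mm) begins 54 mm behind the grasp point. The pads swing forward as they close: fully open they stand 13 mm farther back than shut.
Start: joints at [-1.227, 0.276, 1.505, -0, 1.361, -0.121], TCP at [0.258, -0.514, 0.242] pointing down, gripper open.
Joint ranges: [-2.89, 2.89], [-0.75, 2.08], [0.22, 2.7], [-1.18, 4.32], [0.11, 2.71], [-2.7, 2.7]. Speed limits (rad/s): [2.57, 2.57, 3.14, 3.14, 3.14, 3.14].

### API

Orientations are given as a unit quaternion [w, x, y, z].
In Python, from rig import manip, eyes, job gives the robot as it stands.
- The arm moves only by the tool drive_tool, never from a script. Its argument "rows" is a list of rows, each a list of 3 entries, a list of its own where there are three numbers: the turn, a rotation vector about the world's x, y, z in rad, then the shift along the world's x, y, z in cm, then the finger opening in cm, from 0 to 8.54. A call has 1 to 8 rows; each row shifts and turns the commanded pose from where the row before left it; what a row does not reach is not made up. A row lasts 1/8 s, in which the tool goes at most 62.5 mm and 10.7 degrees, less where a joint would pass 70% of its speed; a pose out of reach is approached as far as the arm can. A call is refused whole if a number of a shift passes 6.25 or a number of a turn 0.188, either way. A call with a gripper value outside its range is refused whole. The fingers move at their own pace and stop on an object; "force" is the grip in N (left out, the last holds). Time passes only in rows, so rows that do not move let the fingers close. It gives the time, the measured TCP pose, the force, the opening and the grip force at its end, in the units of the state.
- manip.get_state(): the state, without advancing time (a new reading comes with each control period).
- eyes.get_image(name): name is "scene" or "top" or "wrist"; returns the picture (480x640x3 uint8, red, green, blue); there is no depth.
- eyes.get_calibration(name): a dict with "camera_matrix" (3x3 intrinsics, pixels), "k1" (the pictures are not rectified: a ray, as slopes to the right and down, at radius r is drawn at 1 + k1 r^2 times it, then the intrinsics apply), "view" (4x4, takes a point from world to camera coordinates). Camera axes: x right, y up, looking along -z (the intrinsics and any distortion apply to the point x, -y, -z); pixel columns grow to the right and rows downward; lengths in m; the calibration is good to about 2 mm. A picture is of the moment at which its call begins: read the wrist's pose just before it. get_calibration takes no time and is no camera call; for the wrist camera it gives the pose at the moment of the call.
- job.sign_off(): hands the job in; it is judged then, once.
The state is a dict: "clock": time; "qpos": joint angles; "qd": joint speeds; "effort": joint torques, N m; "position": TCP position; "ee_rot": TCP orientation; "contact_force": force on the tool from outside, world axes, zero at the start; "moment": the same for the moment, N m; "width": finger opening in m; "gripper_force": force on a finger pad.
Only numpy, scipy, OpenCV 4.12 (cv2) and the standard library are available. Lean on these libraries where they do the work, as an engineer would, in place of code of your own. Each camera call takes 0.05 s, during which the arm holds its last target. There are 200 camera calls.

## Working session

There is one attempt and no reset: what is moved stays moved. The work goes in short steps, Python scripts to look and compute and a tool call to move; the robot and the scene stay as the last step left them, time stands still between calls to the robot, and variables do not carry over. Pictures are saved under pics/ and viewed, at most 10 in all, crops included, and the job is handed in when it is done.

Besides the shell and the picture viewer there is one more tool, called after ">>>" as name(argument=value, ...), one argument or row to a line, values as JSON. drive_tool: Moves the arm, as the interface text tells. Its arguments: {"type":"object","properties":{"rows":{"type":"array"},"force":{"type":"number"}},"required":["rows"]}

```bash
mkdir -p pics; cat > h.py <<'E'
import numpy as np, cv2
from rig import manip, eyes, job
def snap(n,f):
    c=eyes.get_calibration(n); im=eyes.get_image(n)
    cv2.imwrite('pics/'+f,im[:,:,::-1]); np.savez('pics/'+f+'.npz',**{k:np.array(v) for k,v in c.items()}); return im
def pt(f,u,v,z):
    c=np.load('pics/'+f+'.npz'); K=c['camera_matrix']; V=c['view']; k=float(c['k1'])
    d=np.array([(u-K[0,2])/K[0,0],(v-K[1,2])/K[1,1]]); s=d.copy()
    for _ in range(30): s=d/(1+k*(s@s))
    R=V[:3,:3]; C=-R.T@V[:3,3]; r=R.T@np.array([s[0],-s[1],-1])
    return C+r*(z-C[2])/r[2]
E
python3 -c "
from h import *
snap('top','top1.png'); snap('scene','scene1.png'); print(manip.get_state())"
```

```text
{'clock': 0.1, 'qpos': array([-1.22703667e+00,  2.76553099e-01,  1.50601291e+00,  2.30605483e-05,
        1.36071168e+00, -1.20995154e-01]), 'qd': array([-0.00102894, -0.00382065, -0.00178157, -0.00105999,  0.00063614,
        0.00127836]), 'effort': array([ 2.30238984e-03, -4.17699838e+01, -2.46404618e+01, -1.41933942e-04,
        5.77308689e-03,  8.19136375e-06]), 'position': array([ 0.257567  , -0.51357535,  0.24151149]), 'ee_rot': array([-8.38545822e-04,  9.73121859e-01,  2.30289246e-01, -8.24422527e-05]), 'contact_force': array([ 0.54292746, -0.05790523, -0.43749909]), 'moment': array([ 0.04435353,  0.02142227, -0.00847814]), 'gripper_force': 0.0, 'width': 0.08531856984114791}
```

View pics/top1.png

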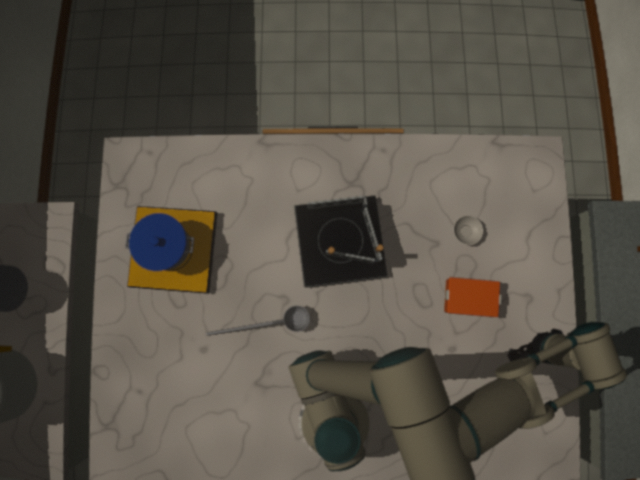

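View pics/scene1.png

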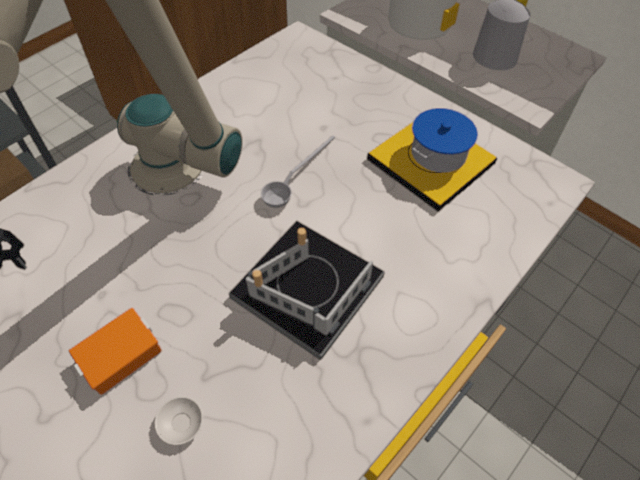

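The scene shows the fixed panel on the burner's far edge (from the robot). The middle panel runs from hinge A, around (320,322), toward the robot, and its knob is at (257,277). The wing's knob is at (302,236). In the top view the knobs are near (379,248) and (330,250).

```bash
python3 -c "
import cv2,numpy as np
a=cv2.imread('pics/top1.png')[185:295,285:405]; b=cv2.imread('pics/scene1.png')[215:360,225:390]
a=cv2.resize(a,(400,367),interpolation=2); b=cv2.resize(b,(400,352),interpolation=2)
a=cv2.convertScaleAbs(a,alpha=1.6)
o=np.zeros((367,800,3),np.uint8); o[:,:400]=a; o[:352,400:]=b; cv2.imwrite('pics/crop1.png',o)"
```

```text
(no output)
```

View pics/crop1.png

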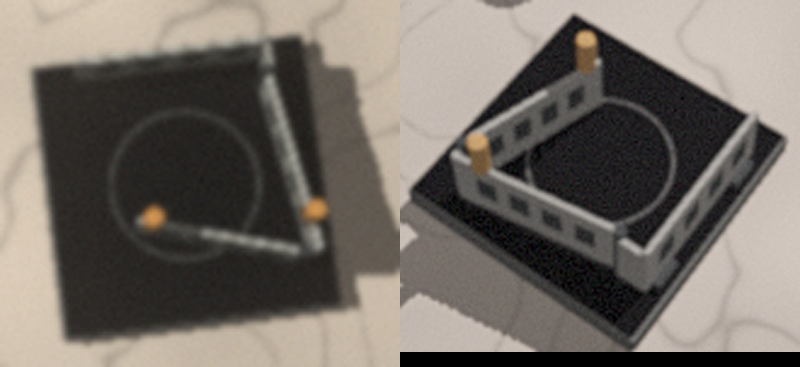

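In the enlarged crop the knob tops are at (379.8,247.1) for the middle and (331.2,249.2) for the wing in top pixels. The burner corners are at crop (33,68), (302,38), (340,303) and (66,340). The scene view gives knob tops at (257.6,272.8) and (301.7,230.7).

```bash
cat > m.py <<'E'
from h import *
from scipy.optimize import least_squares
M=pt('top1.png',379.8,247.1,.155);W=pt('top1.png',331.2,249.2,.155)
print('top',M,W,'scene',pt('scene1.png',257.6,272.8,.155),pt('scene1.png',301.7,230.7,.155))
M=(M+pt('scene1.png',257.6,272.8,.155))/2; W=(W+pt('scene1.png',301.7,230.7,.155))/2
cs=[pt('top1.png',285+u*.3,185+v*.3,.03)[:2] for u,v in [(33,68),(302,38),(340,303),(66,340)]]
loc=np.array([(50,220),(50,-50),(-220,-50),(-220,220)])/1000
def R(a): return np.array([[np.cos(a),-np.sin(a)],[np.sin(a),np.cos(a)]])
def knobs(p):
    x,y,g,m,w=p; A=np.array([x,y]); Y=np.array([0,1.])
    B=A+R(g+m)@np.array([.015,.17])
    return A+R(g+m)@np.array([0,.14]), B+R(g+m+w)@np.array([0,-.14]), B
def res(p):
    k=knobs(p); A=p[:2]
    return np.r_[(k[0]-M[:2])*2,(k[1]-W[:2])*2,*[c-(A+R(p[2])@l) for c,l in zip(cs,loc)]]
s=least_squares(res,[.6,-.1,0,1.4,1.4]); p=s.x
print('A,g,m,w',p,'res',s.fun.round(4)); print('knobs,B',knobs(p))
# wing fold path then home path
for w in [p[4],1,.7,.4,.1,0]: print('w',round(w,2),knobs([*p[:4],w])[1].round(3))
for m in [p[3],1.2,.9,.6,.3,0]: k=knobs([*p[:3],m,0]);print('m',round(m,2),k[0].round(3),k[1].round(3))
from scipy.spatial.transform import Rotation as Ro
q=manip.get_state()['ee_rot']; print(Ro.from_quat(q[[1,2,3,0]]).as_matrix().round(3), np.degrees(p[2]))
E
python3 m.py
```

```text
top [ 0.53868481 -0.13109646  0.155     ] [0.5329176  0.01177723 0.155     ] scene [ 0.54033299 -0.12860621  0.155     ] [0.53208288 0.01423987 0.155     ]
A,g,m,w [ 0.67308825 -0.09453273  0.12572718  1.70620324  1.11133085] res [-0.0033 -0.0017  0.0001  0.0006 -0.0024 -0.0042 -0.0071  0.0012  0.0018
  0.0037  0.0013 -0.0028]
knobs,B (array([ 0.53783456, -0.13067743]), array([0.5325637 , 0.01332429]), array([ 0.50497898, -0.12393125]))
w 1.11 [0.533 0.013]
w 1 [0.548 0.009]
w 0.7 [ 0.585 -0.009]
w 0.4 [ 0.615 -0.038]
w 0.1 [ 0.636 -0.074]
w 0 [ 0.64  -0.088]
m 1.71 [ 0.538 -0.131] [ 0.64  -0.088]
m 1.2 [ 0.537 -0.061] [ 0.648 -0.073]
m 0.9 [ 0.553 -0.022] [ 0.655 -0.066]
m 0.6 [0.58 0.01] [ 0.664 -0.062]
m 0.3 [0.615 0.033] [ 0.674 -0.061]
m 0 [0.656 0.044] [ 0.684 -0.063]
[[ 0.894  0.448 -0.001]
 [ 0.448 -0.894  0.002]
 [ 0.    -0.002 -1.   ]] 7.20363653563687
```

>>> drive_tool(
  rows=[
    [[0,0,0.076],[2.3,4.4,0],5],
    [[0,0,0.076],[2.3,4.4,0],5],
    [[0,0,0.076],[2.3,4.4,0],5],
    [[0,0,0.076],[2.3,4.4,0],5],
    [[0,0,0.076],[2.3,4.4,0],5],
    [[0,0,0.076],[2.3,4.4,0],5],
    [[0,0,0.076],[2.3,4.4,0],5],
    [[0,0,0.076],[2.3,4.4,0],5],
  ],
  force=20,
)

```text
clock: 1.1
position: [0.4421, -0.1604, 0.2421]
ee_rot: [-0.0, 0.859, 0.512, -0.0]
contact_force: [1.7, 0.6, -0.5]
width: 0.0501
gripper_force: 0.0
```

>>> drive_tool(
  rows=[
    [[0,0,0.076],[2.3,4.4,0],5],
    [[0,0,0.076],[2.3,4.4,0],5],
    [[0,0,0.076],[2.3,4.4,0],5],
    [[0,0,0.076],[2.0,4.4,0],5],
    [[0,0,0],[0,0,0],5],
    [[0,0,0],[0,0,0],5],
  ],
)

```text
clock: 1.85
position: [0.5302, 0.0137, 0.2418]
ee_rot: [-0.0, 0.772, 0.635, -0.001]
contact_force: [-0.4, -0.4, -0.1]
width: 0.0499
gripper_force: 0.0
```

```bash
python3 -c "
from h import *
snap('wrist','w1.png');s=manip.get_state();print(s['clock'],s['position'],s['qpos'],s['width'])"
```

```text
1.9 [0.53010525 0.01321717 0.24199496] [-1.05791254e-01  2.09301565e-01  1.59769085e+00 -8.16728618e-04
  1.33563378e+00  8.91430370e-02] 0.04992064395474959
```

View pics/w1.png

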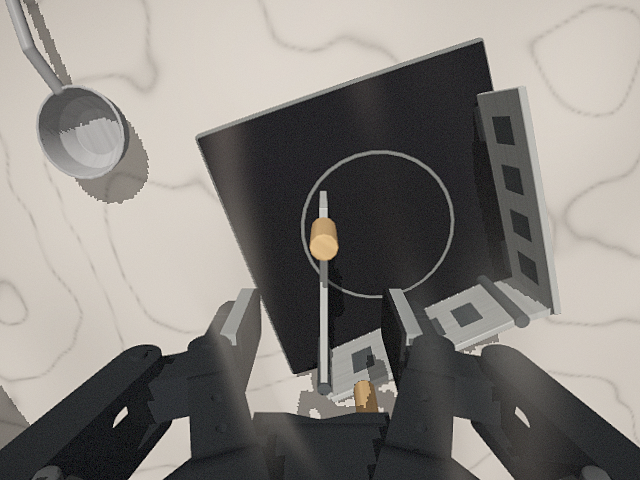

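The wrist view shows the wing knob's top centre at about (324,246). The wing's top edge runs (323,195)–(323,388), and the fixed panel's top edge runs (522,88)–(557,313).

```bash
python3 -c "
from h import *
f='w1.png'
print(pt(f,324,246,.155)); 
for u,v in [(323,195),(323,388),(522,88),(557,313)]: print(pt(f,u,v,.11))
print(pt(f,197,136,.03),pt(f,482,40,.03))"
```

```text
[0.53232196 0.014018   0.155     ]
[0.53635534 0.03679877 0.11      ]
[ 0.50503894 -0.12437939  0.11      ]
[0.68126808 0.08307268 0.11      ]
[ 0.70268475 -0.09255625  0.11      ]
[0.4338167  0.09629739 0.03      ] [0.69126915 0.12719481 0.03      ]
```

>>> drive_tool(
  rows=[
    [[0,0,0],[0.2,0.1,-4],5],
    [[0,0,0],[0,0,-4],5],
    [[0,0,0],[0,0,-3.3],5],
    [[0,0,0],[0,0,0],2.4],
    [[0,0,0],[0,0,0],2.4],
    [[0,0,0],[0,0,0],2.4],
  ],
)

```text
clock: 2.65
position: [0.5339, 0.0145, 0.1311]
ee_rot: [0.001, 0.772, 0.635, 0.001]
contact_force: [0.4, 0.5, 0.0]
width: 0.0243
gripper_force: 0.0
```

```bash
python3 -c "
from h import *
B=np.array([.505,-.124]); 
a0=np.arctan2(.138,.0275); pv=None
# end 0.04 rad past stop-angle estimate: wing 0 at dir g+m-90
for i,a in enumerate(np.linspace(a0,a0-1.11,13)):
    q=B+.14*np.array([np.cos(a),np.sin(a)]); print(i,q.round(4),None if pv is None else ((q-pv)*100).round(2)); pv=q
"
```

```text
0 [0.5324 0.0133] None
1 [0.5449 0.0102] [ 1.26 -0.31]
2 [0.5571 0.0059] [ 1.22 -0.43]
3 [0.5689 0.0006] [ 1.18 -0.54]
4 [ 0.5802 -0.0059] [ 1.12 -0.64]
5 [ 0.5907 -0.0133] [ 1.06 -0.74]
6 [ 0.6006 -0.0217] [ 0.99 -0.84]
7 [ 0.6096 -0.031 ] [ 0.9  -0.93]
8 [ 0.6178 -0.0411] [ 0.81 -1.01]
9 [ 0.625  -0.0518] [ 0.72 -1.08]
10 [ 0.6311 -0.0632] [ 0.62 -1.14]
11 [ 0.6362 -0.0751] [ 0.51 -1.19]
12 [ 0.6401 -0.0875] [ 0.4  -1.23]
```

>>> drive_tool(
  rows=[
    [[0,0,-0.0925],[1.2,-0.4,0],2.4],
    [[0,0,-0.0925],[1.2,-0.43,0],2.4],
    [[0,0,-0.0925],[1.2,-0.54,0],2.4],
    [[0,0,-0.0925],[1.12,-0.64,0],2.4],
    [[0,0,-0.0925],[1.06,-0.74,0],2.4],
    [[0,0,-0.0925],[0.99,-0.84,0],2.4],
  ],
)

```text
clock: 3.4
position: [0.6013, -0.021, 0.1308]
ee_rot: [0.0, 0.917, 0.398, 0.001]
contact_force: [-1.1, 0.5, 0.5]
width: 0.0242
gripper_force: 0.3
```

>>> drive_tool(
  rows=[
    [[0,0,-0.0925],[0.9,-0.93,0],2.4],
    [[0,0,-0.0925],[0.81,-1.01,0],2.4],
    [[0,0,-0.0925],[0.72,-1.08,0],2.4],
    [[0,0,-0.0925],[0.62,-1.14,0],2.4],
    [[0,0,-0.0925],[0.5,-1.19,0],2.4],
    [[0,0,-0.0925],[0.4,-1.23,0],2.4],
    [[0,0,0],[0,0,0],2.4],
  ],
)

```text
clock: 4.28
position: [0.6408, -0.0876, 0.1306]
ee_rot: [0.001, 0.991, 0.133, 0.001]
contact_force: [-0.1, -0.8, -0.1]
width: 0.0242
gripper_force: 0.0
```

>>> drive_tool(
  rows=[
    [[0,0,0],[0,-0.2,0],2.4],
    [[0,0,0],[0,-0.2,0],2.4],
    [[0,0,0],[0,0,0],2.4],
  ],
)

```text
clock: 4.65
position: [0.6399, -0.0895, 0.1298]
ee_rot: [-0.001, 0.991, 0.133, 0.0]
contact_force: [-0.9, 4.6, 1.7]
width: 0.0238
gripper_force: 2.0
```

>>> drive_tool(
  rows=[
    [[0,0,0],[0,0.2,0],3.5],
    [[0,0,0],[0,0,0],4],
    [[0,0,0],[0,0,4],4],
    [[0,0,0],[0,0,4],5],
    [[0,0,0.18],[0,0,4],5],
    [[0,0,0.18],[0,0,0],5],
    [[0,0,0.18],[0,0,0],5],
    [[0,0,0.18],[-1,-0.4,0],5],
  ],
)

```text
clock: 5.65
position: [0.6302, -0.093, 0.2491]
ee_rot: [0.0, 0.879, 0.476, -0.0]
contact_force: [0.3, 0.1, -0.6]
width: 0.0502
gripper_force: 0.0
```

>>> drive_tool(
  rows=[
    [[0,0,0.18],[-1.1,-0.5,0],5],
    [[0,0,0.18],[-1.1,-0.5,0],5],
    [[0,0,0.18],[-1.1,-0.5,0],5],
    [[0,0,0.18],[-1.1,-0.5,0],5],
    [[0,0,0.18],[-1.1,-0.5,0],5],
    [[0,0,0.18],[-1.1,-0.5,0],5],
    [[0,0,0.18],[-1.1,-0.5,0],5],
    [[0,0,0.18],[-1.1,-0.3,0],5],
  ],
)

```text
clock: 6.65
position: [0.5415, -0.1314, 0.2492]
ee_rot: [0.0, 0.347, 0.938, -0.0]
contact_force: [0.6, -0.7, -0.4]
width: 0.0497
gripper_force: 0.0
```

>>> drive_tool(
  rows=[
    [[0,0,0.18],[-1.4,-0.4,0],5],
    [[0,0,0.18],[0,0,0],5],
    [[0,0,0.18],[0,0,0],5],
    [[0,0,0.18],[0,0,0],5],
    [[0,0,0.18],[0,0,0],5],
    [[0,0,0.08],[0,0,0],5],
    [[0,0,0],[0,0,0],5],
  ],
)

```text
clock: 7.52
position: [0.5278, -0.135, 0.2492]
ee_rot: [-0.0, -0.132, 0.991, -0.0]
contact_force: [-0.4, 0.6, -0.6]
width: 0.0501
gripper_force: 0.0
```

```bash
python3 -c "
from h import *
snap('wrist','w2.png');s=manip.get_state();print(s['clock'],s['position'],s['qpos'],s['width'])"
```

```text
7.575 [ 0.52784264 -0.1349712   0.24921491] [-3.77809202e-01  2.26660589e-01  1.55619859e+00 -4.02469624e-04
  1.35889711e+00 -2.21227199e+00] 0.04978482977745687
```

View pics/w2.png

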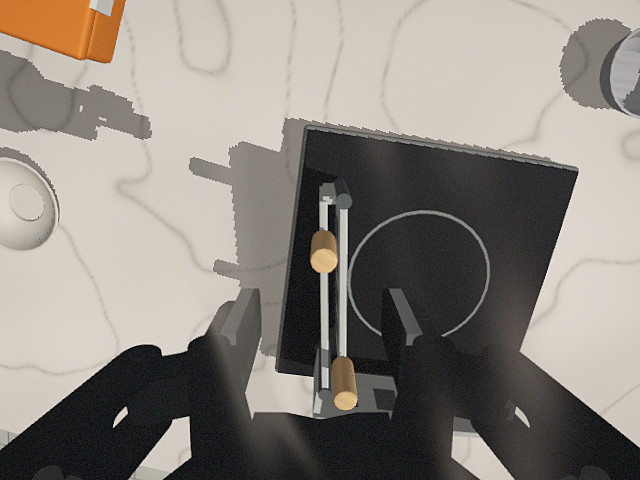

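The wrist view shows the wing folded parallel to the middle panel. The middle knob's top is at about (324,258) and the wing knob's top at about (346,400). The panel edges run (323,200)–(325,385) and (343,208)–(345,360).

```bash
python3 -c "
from h import *
f='w2.png'
M=pt(f,324,258,.155)[:2]; W=pt(f,346,400,.155)[:2]; print(M,W)
a=pt(f,323,200,.11)-pt(f,325,385,.11); b=pt(f,343,208,.11)-pt(f,345,360,.11)
print('dirs deg',[np.degrees(np.arctan2(v[1],v[0])) for v in (a,b)])
A=np.array([.673,-.0945]); d=M-A; print('r',np.hypot(*d))
g=.123; a0=np.arctan2(d[1],d[0])%(2*np.pi); m0=a0-np.pi/2-g; print('m0',m0)
pv=None
for i,m in enumerate(np.linspace(m0,0,21)):
    q=A+.14*np.array([np.cos(np.pi/2+g+m),np.sin(np.pi/2+g+m)])
    print(i,round(m,2),q.round(4),None if pv is None else ((q-pv)*100).round(2)); pv=q
print(m0/20)
"
```

```text
[ 0.53634326 -0.13119851] [ 0.63902111 -0.08641765]
dirs deg [np.float64(-164.14743848398268), np.float64(-163.0924232882616)]
r 0.14149856721055395
m0 1.710151676384401
0 1.71 [ 0.5378 -0.1308] None
1 1.62 [ 0.5352 -0.1191] [-0.26  1.17]
2 1.54 [ 0.5336 -0.1073] [-0.16  1.19]
3 1.45 [ 0.533  -0.0953] [-0.06  1.2 ]
4 1.37 [ 0.5334 -0.0834] [0.04 1.2 ]
5 1.28 [ 0.5349 -0.0715] [0.15 1.19]
6 1.2 [ 0.5374 -0.0598] [0.25 1.17]
7 1.11 [ 0.5408 -0.0483] [0.35 1.15]
8 1.03 [ 0.5453 -0.0372] [0.44 1.11]
9 0.94 [ 0.5506 -0.0265] [0.54 1.07]
10 0.86 [ 0.5569 -0.0163] [0.63 1.02]
11 0.77 [ 0.564  -0.0067] [0.71 0.96]
12 0.68 [0.5719 0.0023] [0.79 0.9 ]
13 0.6 [0.5805 0.0106] [0.86 0.83]
14 0.51 [0.5898 0.0181] [0.93 0.75]
15 0.43 [0.5998 0.0248] [0.99 0.67]
16 0.34 [0.6102 0.0306] [1.05 0.58]
17 0.26 [0.6211 0.0355] [1.09 0.49]
18 0.17 [0.6324 0.0395] [1.13 0.4 ]
19 0.09 [0.644  0.0425] [1.16 0.3 ]
20 0.0 [0.6558 0.0444] [1.18 0.2 ]
0.08550758381922005
```

>>> drive_tool(
  rows=[
    [[0,0,0],[0.9,0.4,-4],5],
    [[0,0,0],[0,0,-4],5],
    [[0,0,0],[0,0,-3.9],5],
    [[0,0,0],[0,0,0],2.3],
    [[0,0,0],[0,0,0],2.3],
    [[0,0,0],[0,0,0],2.3],
  ],
)

```text
clock: 8.32
position: [0.5383, -0.1313, 0.1323]
ee_rot: [0.002, -0.132, 0.991, -0.001]
contact_force: [-0.4, -0.0, 0.1]
width: 0.0232
gripper_force: 0.0
```

>>> drive_tool(
  rows=[
    [[0,0,-0.0855],[-0.26,1.17,0],2.3],
    [[0,0,-0.0855],[-0.16,1.19,0],2.3],
    [[0,0,-0.0855],[-0.06,1.2,0],2.3],
    [[0,0,-0.0855],[0.04,1.2,0],2.3],
    [[0,0,-0.0855],[0.15,1.19,0],2.3],
    [[0,0,0],[0,0,0],2.3],
  ],
)

```text
clock: 9.07
position: [0.5349, -0.071, 0.1319]
ee_rot: [0.001, 0.08, 0.997, -0.0]
contact_force: [-0.1, 0.2, 0.2]
width: 0.0227
gripper_force: 0.0
```

```bash
python3 -c "
from h import *
snap('top','top2.png');snap('scene','scene2.png');s=manip.get_state();print(s['clock'],s['position'],s['contact_force'])
a=cv2.imread('pics/top2.png')[185:295,285:405]; b=cv2.imread('pics/scene2.png')[195:360,210:390]
a=cv2.resize(a,(400,367),interpolation=2); b=cv2.resize(b,(400,367),interpolation=2)
cv2.imwrite('pics/crop2.png',np.hstack([cv2.convertScaleAbs(a,alpha=1.6),b]))"
```

```text
9.175 [ 0.53465081 -0.07148878  0.13126115] [0.16976108 0.772806   0.3445535 ]
```

View pics/crop2.png

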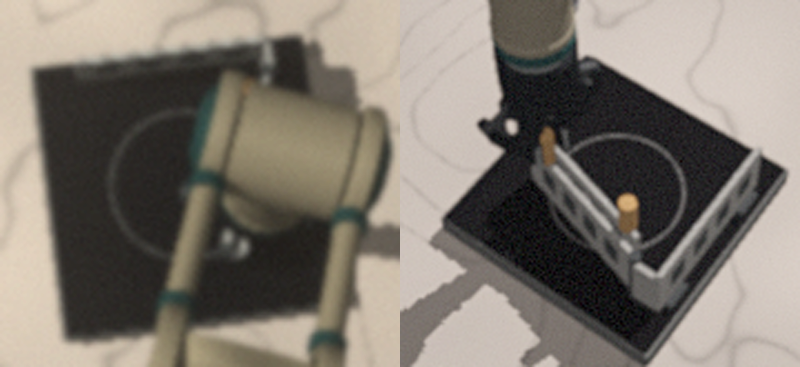

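The scene half shows the middle panel swinging with the gripper, knob at crop (548,140). The wing is still tucked against it, with its knob at (628,205). I'll keep swinging.

>>> drive_tool(
  rows=[
    [[0,0,-0.0855],[0.25,1.17,0],2.3],
    [[0,0,-0.0855],[0.35,1.15,0],2.3],
    [[0,0,-0.0855],[0.44,1.11,0],2.3],
    [[0,0,-0.0855],[0.54,1.07,0],2.3],
    [[0,0,-0.0855],[0.63,1.02,0],2.3],
    [[0,0,-0.0855],[0.71,0.96,0],2.3],
    [[0,0,-0.0855],[0.79,0.9,0],2.3],
    [[0,0,-0.0855],[0.86,0.83,0],2.3],
  ],
)

```text
clock: 10.18
position: [0.5791, 0.0104, 0.1305]
ee_rot: [-0.001, 0.412, 0.911, -0.001]
contact_force: [-1.9, -1.2, 1.8]
width: 0.0226
gripper_force: 1.0
```

>>> drive_tool(
  rows=[
    [[0,0,-0.0855],[0.93,0.75,0],2.3],
    [[0,0,-0.0855],[0.99,0.67,0],2.3],
    [[0,0,-0.0855],[1.05,0.58,0],2.3],
    [[0,0,-0.0855],[1.09,0.49,0],2.3],
    [[0,0,-0.0855],[1.13,0.4,0],2.3],
    [[0,0,-0.0855],[1.0,0.3,0],2.3],
    [[0,0,-0.0855],[0.8,0.2,0],2.3],
    [[0,0,0],[0.5,0,0],2.3],
  ],
)

```text
clock: 11.18
position: [0.6542, 0.0448, 0.1302]
ee_rot: [-0.001, 0.661, 0.751, -0.0]
contact_force: [-2.3, 1.4, 0.5]
width: 0.023
gripper_force: 1.0
```

>>> drive_tool(
  rows=[
    [[0,0,0],[0.2,0,0],2.3],
    [[0,0,0],[0.2,0,0],2.3],
    [[0,0,0],[0,0,0],2.3],
  ],
)

```text
clock: 11.55
position: [0.6585, 0.0447, 0.1302]
ee_rot: [-0.0, 0.661, 0.75, -0.0]
contact_force: [-1.1, 0.9, -0.3]
width: 0.0228
gripper_force: 0.8
```

Next I push a little more until the force rises at the stop.

>>> drive_tool(
  rows=[
    [[0,0,0],[0.2,0,0],2.3],
    [[0,0,0],[0.2,0,0],2.3],
    [[0,0,0],[0,0,0],2.3],
  ],
)

```text
clock: 11.92
position: [0.6586, 0.0448, 0.13]
ee_rot: [-0.003, 0.661, 0.75, -0.003]
contact_force: [-9.7, 0.5, 4.0]
width: 0.023
gripper_force: 4.8
```

At the stop. I'll back off, open, rise and look.

>>> drive_tool(
  rows=[
    [[0,0,0],[-0.4,0,0],3],
    [[0,0,0],[0,0,0],4],
    [[0,0,0],[0,0,0],4],
    [[0,0,0],[0,0,4],4],
    [[0,0,0],[0,0,4],4],
    [[0,0,0],[-5,0,4],4],
    [[0,0,0],[-6,0,0],4],
    [[0,0,0],[-6,0,0],4],
  ],
)

```text
clock: 12.92
position: [0.489, 0.0447, 0.2501]
ee_rot: [0.001, 0.661, 0.75, 0.001]
contact_force: [0.1, -0.7, 0.5]
width: 0.04
gripper_force: 0.0
```

>>> drive_tool(
  rows=[
    [[0,0,0],[-6,0,0],4],
    [[0,0,0],[-6,0,0],4],
    [[0,0,0],[0,0,0],4],
    [[0,0,0],[0,0,0],4],
  ],
)

```text
clock: 13.42
position: [0.3711, 0.0447, 0.2502]
ee_rot: [0.001, 0.661, 0.75, 0.001]
contact_force: [0.7, 0.1, -0.0]
width: 0.04
gripper_force: 0.0
```

```bash
python3 -c "
from h import *
snap('top','top3.png');snap('scene','scene3.png');s=manip.get_state();print(s['clock'],s['position'],s['contact_force'])
a=cv2.imread('pics/top3.png')[185:295,285:405]; b=cv2.imread('pics/scene3.png')[195:360,210:390]
a=cv2.resize(a,(400,367),interpolation=2); b=cv2.resize(b,(400,367),interpolation=2)
cv2.imwrite('pics/crop3.png',np.hstack([cv2.convertScaleAbs(a,alpha=1.6),b]))"
```

```text
13.525 [0.37164366 0.04461665 0.2497529 ] [-0.72624777 -0.50274606 -0.15678878]
```

View pics/crop3.png

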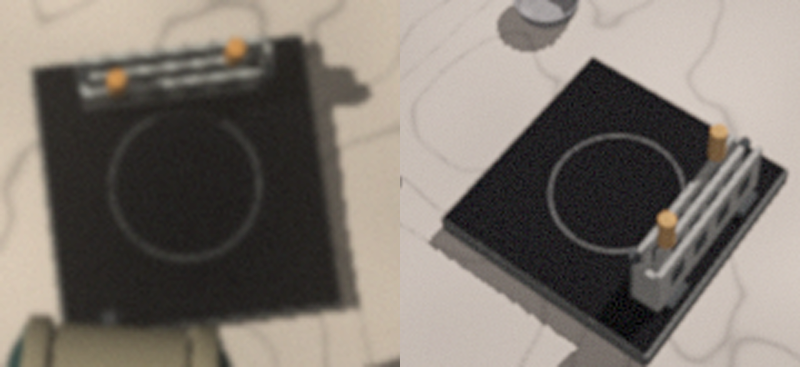

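Both views show the three panels folded flat and parallel, with knobs at top-crop (117,80) and (236,50). The gripper is well clear.

```bash
python3 -c "
from rig import job; print(job.sign_off())"
```

```text
the job is handed in; nothing more can be done
None
```

The guard is folded flat: I tucked the wing against the standing middle panel first, then swung both home to the stop. The arm is clear, it never came near the pot, dish or lunchbox, and the job is handed in (no verdict returned) at about 13.5 s.

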